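# Load the autosampler tray in run order

### The job

The samples are finished in the block heater: move the four vials one by one from the heater's blocks into the four pockets of the autosampler tray, keeping their order. The vial that stood next to the heater's control panel goes into the pocket next to the tray's handle, the following one into the next pocket, and so on along the row. Keep the vials upright and set each one down on the floor of its pocket; do not drop them.

Things in the scene. Friction and masses are not known exactly. Their poses are not given: they have to be found in the camera images.
- vial_a: Short sample vial, 60 mm tall over its white screw cap. Glass, 27.5 mm in diameter, cap 24 mm wide and 14 mm high; origin at the centre of its underside, z up along its axis; weighs 25 to 80 g. Grip its straight glass 20 to 45 mm above the underside. It starts upright in block_a, its lowest 16 mm inside the block.
- vial_b: Medium sample vial, 74 mm tall over its white screw cap. Glass, 27.5 mm in diameter, cap 24 mm wide and 14 mm high; origin at the centre of its underside, z up along its axis; weighs 25 to 80 g. Grip its straight glass 20 to 45 mm above the underside. It starts upright in block_b, its lowest 16 mm inside the block.
- vial_c: Tall sample vial, 98 mm tall over its white screw cap. Glass, 27.5 mm in diameter, cap 24 mm wide and 14 mm high; origin at the centre of its underside, z up along its axis; weighs 25 to 80 g. Grip its straight glass 20 to 45 mm above the underside. It starts upright in block_c, its lowest 16 mm inside the block.
- vial_d: Narrow-necked sample vial, 86 mm tall over its aluminium crimp cap. Glass, 27.5 mm in diameter, straight up to 60 mm, then a sloping shoulder and neck, cap 21 mm wide and 10 mm high; origin at the centre of its underside, z up along its axis; weighs 25 to 80 g. Grip its straight glass 20 to 45 mm above the underside. It starts upright in block_d, its lowest 16 mm inside the block.
- heater: Block heater (dry bath), fixed: a white housing 90 mm (x) by 300 mm (y), 85 mm high, with a row of four aluminium blocks along its y axis and the grey control panel with display and black knob on top of its +y end. Origin at the centre of its underside. The four blocks stand with their centres at y = +52.5 mm (next to the panel), -2.5, -57.5 and -112.5 mm, x = 0; their tops are 95 mm above the bench and vials stand in them with their undersides 79 mm above the bench.
- tray: Autosampler tray, fixed: a grey plastic tray 250 mm (x) by 66 mm (y), 28 mm high, with a steel bar handle at its -x end (35 mm out). Origin at the centre of its underside. A row of four empty square pockets, 42 mm wide and 16 mm deep, at x = -82.5 mm (next to the handle), -27.5, +27.5 and +82.5 mm, y = 0; pocket floors are 12 mm above the bench.
- block_a: The aluminium block, 52 x 52 x 40 mm, fixed in the heater, in which vial_a stands at the start (all four blocks look alike; which of them stands where in the row differs from start to start). Origin at the centre of its underside, 55 mm above the bench; a 31 mm bore, 16 mm deep, in its top.
- block_b: The aluminium block, 52 x 52 x 40 mm, fixed in the heater, in which vial_b stands at the start (all four blocks look alike; which of them stands where in the row differs from start to start). Origin at the centre of its underside, 55 mm above the bench; a 31 mm bore, 16 mm deep, in its top.
- block_c: The aluminium block, 52 x 52 x 40 mm, fixed in the heater, in which vial_c stands at the start (all four blocks look alike; which of them stands where in the row differs from start to start). Origin at the centre of its underside, 55 mm above the bench; a 31 mm bore, 16 mm deep, in its top.
- block_d: The aluminium block, 52 x 52 x 40 mm, fixed in the heater, in which vial_d stands at the start (all four blocks look alike; which of them stands where in the row differs from start to start). Origin at the centre of its underside, 55 mm above the bench; a 31 mm bore, 16 mm deep, in its top.
Things that resemble listed ones, but are neither listed nor needed, are in the scene too. Leave any green look-alike of the vial_c alone.

How it is judged:
By the outcome, as a careful person would: the job done as asked, in the order asked, and still so for the second after the job is handed in, with the robot touching nothing.
It also fails if it takes over 128 s, if anything falls off the work surface, if the arm or the gripper's body presses on something with over 40 N, if the wrist force passes 120 N, or if a joint passes its speed limit or range.

### The arm

A 6-joint arm with a two-finger parallel gripper is mounted at the origin on the work surface. World frame = base frame: x ahead of the robot, y to its left, z up, the work surface at z = 0. Lengths are in m, angles in rad, forces in N, time in s.
With the tool pointing down it reaches from about 0.35 to 0.975 m from the base axis. Payload 4.9 kg.
Tool frame: the origin (TCP) lies between the finger pads; the fingertips stand 17 mm ahead of it and the grasp point (between the pads) lies 2 mm behind it (manip.nose_length is the distance from the TCP to the fingertips, in m); z points along the fingers, y is the line along which they close (so a half turn about z gives the same grasp; the last joint's range is limited). The gripper opens to 85 mm and grips with 20 to 120 N. Pads are 22 mm wide; open, the fingers measure 114 mm over their backs; the gripper's body (76 mm by 85 mm) begins 54 mm behind the grasp point. The pads swing forward as they close: fully open they stand 13 mm farther back than shut.
Start: joints at [-1.382, 0.053, 1.613, -0, 1.476, -0.119], TCP at [0.189, -0.596, 0.248] pointing down, gripper open.
Joint ranges: [-3.01, 3.01], [-1.01, 2.22], [0.06, 2.58], [-1.02, 4.17], [0.09, 2.62], [-3.14, 3.14]. Speed limits (rad/s): [2.57, 2.57, 3.14, 3.14, 3.14, 3.14].

### API

Orientations are given as a unit quaternion [w, x, y, z].
In Python, from plant import manip gives the robot as it stands. The module is installed in compiled form; this text tells all that it offers.
- The arm moves only by the tool apply_moves, never from a script. Its argument "moves" is a list of rows, each a list of 3 entries, a list of its own where there are three numbers: the turn, a rotation vector about the tool's x, y, z in rad, then the shift along the tool's x, y, z in cm, then the closure, from -1 (fully open) to 1 (shut), so that 0 is half open. A call has 1 to 20 rows; each row is the pose to reach, as a shift and turn from the pose commanded when the call began, along the tool's axes at that moment; what a row does not reach only later rows make up. A row lasts 1/10 s, in which the tool goes at most 50 mm and 8.59 degrees, less where a joint would pass 70% of its speed; a pose out of reach is approached as far as the arm can. A call with a gripper value outside its range is refused whole. The fingers move at their own pace and stop on an object; the grip force is fixed at half the most. Time passes only in rows, so rows that repeat a pose let the fingers close. It gives the time, the measured TCP pose, the force, the opening and the grip force at its end, in the units of the state.
- manip.state(): the state, without advancing time (a new reading comes with each control period).
- manip.grab_frame(name): name is "scene" or "top"; returns a dict with "image" (420x560x3 uint8, red, green, blue), "K" (3x3 intrinsics, pixels), "k1" (the pictures are not rectified: a ray, as slopes to the right and down, at radius r is drawn at 1 + k1 r^2 times it, then the intrinsics apply), "rvec" (rotation vector, rad) and "tvec" (3), from world to camera coordinates, as OpenCV has them. Camera axes: x right, y down, z forward; pixel columns grow to the right and rows downward; lengths in m; the calibration is good to about 2 mm. A picture is of the moment at which its call begins. There is no depth.
- manip.job_done(): hands the job in; it is judged then, once.
Trained networks look in a picture, given as the dict that the camera call returned (one of the last four; its "shot" number tells which), for a name from the list of things; names that differ only in an ending like _2 or _b are one class to them, and where a whole thing is asked for, a point or a joint stands for the part that bears it (a point fixed in the world has none). Each returns a list of dicts, best first, with "score" (0 to 1); they miss things now and then, are a little off and sometimes report something else, mostly with a low value. They report only what shows in the picture. A call takes as long as a camera call. They do not tell look-alikes from the thing itself.
- manip.look_for(picture, label): "location" ([x, y, z] in m, in the coordinates of the camera as it stood for that picture, good to about 4 mm: the middle of the surface that is visible of it).
- manip.silhouettes(picture, label): "pixels" (420x560 bool, what is visible of it).
- manip.spot_point(picture, label): "location" ([x, y, z] in m, in the coordinates of the camera as it stood for that picture, good to about 4 mm: a listed point, or the origin of a listed thing).
The state is a dict: "time": time; "joint_pos": joint angles; "joint_vel": joint speeds; "joint_efforts": joint torques, N m; "tool_pos": TCP position; "tool_rot": TCP orientation; "contact_force": force on the tool from outside, world axes, zero at the start; "ft_torque": the same for the moment, N m; "gripper_width": opening from 0.0 (shut) to 1.0 (fully open); "grasp_force": force on a finger pad.
Only numpy, scipy, OpenCV 4.12 (cv2) and the standard library are available. Lean on these libraries where they do the work, as an engineer would, in place of code of your own. Each camera call takes 0.05 s, during which the arm holds its last target. There are 200 camera calls.

## Working session

There is one attempt and no reset: what is moved stays moved. The work goes in short steps, Python scripts to look and compute and a tool call to move; the robot and the scene stay as the last step left them, time stands still between calls to the robot, and variables do not carry over. Pictures are saved under pics/ and viewed, at most 14 in all, crops included, and the job is handed in when it is done.

Besides the shell and the picture viewer there is one more tool, called in YAML: its name, and indented under it one key for each argument. apply_moves: Moves the arm, as the interface text tells. Its arguments: {"type":"object","properties":{"moves":{"type":"array"}},"required":["moves"]}

```bash
mkdir -p pics; cat > h.py <<'E'
import numpy as np, cv2
from plant import manip
def w(f,p):
    R,_=cv2.Rodrigues(np.array(f["rvec"],float)); return R.T@(np.array(p,float)-np.array(f["tvec"],float).ravel())
def px(f,P):
    R,_=cv2.Rodrigues(np.array(f["rvec"],float)); c=R@np.array(P,float)+np.array(f["tvec"],float).ravel()
    s=c[:2]/c[2]; s=s*(1+f["k1"]*(s@s)); return (f["K"]@np.r_[s,1])[:2]
def ray(f,uv,z):
    K=np.array(f["K"]); d=np.array([(uv[0]-K[0,2])/K[0,0],(uv[1]-K[1,2])/K[1,1]]); s=d.copy()
    for _ in range(20): s=d/(1+f["k1"]*(s@s))
    R,_=cv2.Rodrigues(np.array(f["rvec"],float)); t=np.array(f["tvec"],float).ravel()
    o=-R.T@t; v=R.T@np.r_[s,1]; return o+v*(z-o[2])/v[2]
def save(f,n): cv2.imwrite("pics/"+n,f["image"][:,:,::-1])
E
python3 - <<'E'
from h import *
np.set_printoptions(precision=3,suppress=True)
for c in ("scene","top"):
    f=manip.grab_frame(c); save(f,c+"0.png")
    for l in ["vial_a","vial_b","vial_c","vial_d","heater","tray","block_a"]:
        for d in manip.spot_point(f,l)[:5]: 
            P=w(f,d["location"]); print(c,l,round(d["score"],2),P,px(f,P))
print(manip.state())
E
```

```text
scene vial_a 0.8 [0.6   0.144 0.081] [317.749 275.636]
scene vial_a 0.75 [ 0.449  0.049 -0.005] [318.069 237.854]
scene vial_a 0.74 [0.558 0.246 0.078] [370.547 287.615]
scene vial_a 0.61 [0.4   0.309 0.   ] [423.912 275.15 ]
scene vial_a 0.54 [0.584 0.197 0.08 ] [343.536 283.738]
scene vial_b 0.8 [0.6   0.144 0.081] [317.749 275.636]
scene vial_b 0.75 [ 0.449  0.049 -0.005] [318.069 237.854]
scene vial_b 0.74 [0.558 0.246 0.078] [370.547 287.615]
scene vial_b 0.61 [0.4   0.309 0.   ] [423.912 275.15 ]
scene vial_b 0.54 [0.584 0.197 0.08 ] [343.536 283.738]
scene vial_c 0.8 [0.6   0.144 0.081] [317.749 275.636]
scene vial_c 0.75 [ 0.449  0.049 -0.005] [318.069 237.854]
scene vial_c 0.74 [0.558 0.246 0.078] [370.547 287.615]
scene vial_c 0.61 [0.4   0.309 0.   ] [423.912 275.15 ]
scene vial_c 0.54 [0.584 0.197 0.08 ] [343.536 283.738]
scene vial_d 0.8 [0.6   0.144 0.081] [317.749 275.636]
scene vial_d 0.75 [ 0.449  0.049 -0.005] [318.069 237.854]
scene vial_d 0.74 [0.558 0.246 0.078] [370.547 287.615]
scene vial_d 0.61 [0.4   0.309 0.   ] [423.912 275.15 ]
scene vial_d 0.54 [0.584 0.1
[... 1569 characters left out ...]
top block_a 0.78 [0.556 0.246 0.049] [175.53  171.438]
top block_a 0.67 [0.578 0.194 0.052] [195.252 162.808]
top block_a 0.66 [0.603 0.145 0.052] [214.083 153.275]
top block_a 0.65 [0.536 0.296 0.06 ] [155.664 179.084]
{'time': 0.8, 'joint_pos': array([-1.382,  0.053,  1.613, -0.   ,  1.476, -0.119]), 'joint_vel': array([-0.   ,  0.001, -0.001,  0.001, -0.001, -0.   ]), 'joint_efforts': array([ -0.001, -39.364, -37.044,  -0.   ,   0.   ,  -0.   ]), 'tool_pos': array([ 0.189, -0.596,  0.248]), 'tool_rot': array([0.   , 0.988, 0.153, 0.   ]), 'contact_force': array([-0.486, -0.109, -0.194]), 'ft_torque': array([-0.013, -0.037,  0.035]), 'grasp_force': 0.0, 'gripper_width': 1.0010670843816247}
```

View pics/scene0.png

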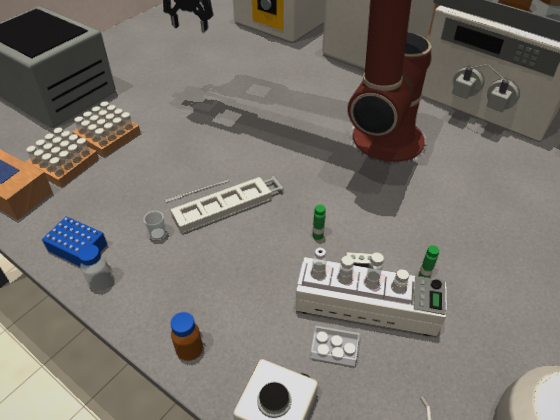

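View pics/top0.png

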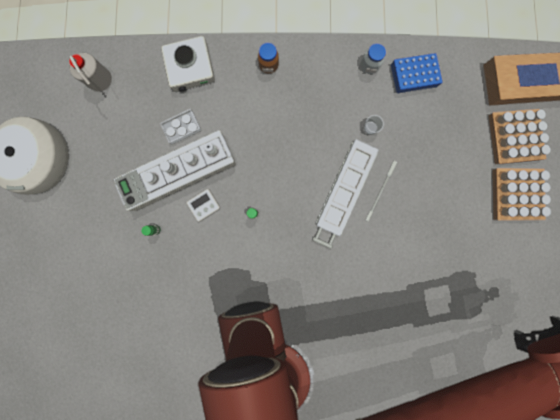

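```bash
python3 - <<'E'
from h import *
np.set_printoptions(precision=4,suppress=True)
fs={c:manip.grab_frame(c) for c in("top","scene")}
for c,f in fs.items():
    for lab,z in(("tray",.028),("heater",.085)):
        m=manip.silhouettes(f,lab)[0]["pixels"].astype(np.uint8)
        if lab=="tray": m=cv2.morphologyEx(cv2.morphologyEx(m,cv2.MORPH_CLOSE,np.ones((9,9))),cv2.MORPH_OPEN,np.ones((13,13)))
        ct=max(cv2.findContours(m,0,1)[0],key=cv2.contourArea)[:,0]
        P=np.array([ray(f,p,z)[:2] for p in ct],np.float32)
        (c0,s,a)=cv2.minAreaRect(P); b=cv2.boxPoints((c0,s,a)); print(c,lab,np.array(c0),np.array(s),a)
f=fs["top"]; a=cv2.resize(f["image"][120:260,100:260],(800,700))[:600]; b=cv2.resize(f["image"][130:260,300:400],(500,600),interpolation=2)
a=cv2.resize(f["image"][120:225,105:245],(800,600),interpolation=2); cv2.imwrite("pics/t1.png",a[:,:,::-1])
s=fs["scene"]["image"][235:340,285:455]; cv2.imwrite("pics/s1.png",cv2.resize(s,(800,494),interpolation=2)[:,:,::-1])
E
```

```text
Traceback (most recent call last):
IndexError: list index out of range
```

```bash
python3 - <<'E'
from h import *
np.set_printoptions(precision=4,suppress=True)
fs={c:manip.grab_frame(c) for c in("top","scene")}
for c,f in fs.items():
    for lab,z in(("tray",.028),("heater",.085)):
        r=manip.silhouettes(f,lab)
        if not r: print(c,lab,"none");continue
        m=r[0]["pixels"].astype(np.uint8)
        if lab=="tray": m=cv2.morphologyEx(cv2.morphologyEx(m,cv2.MORPH_CLOSE,np.ones((9,9))),cv2.MORPH_OPEN,np.ones((13,13)))
        ct=max(cv2.findContours(m,0,1)[0],key=cv2.contourArea)[:,0]
        P=np.array([ray(f,p,z)[:2] for p in ct],np.float32)
        (c0,s,a)=cv2.minAreaRect(P); print(c,lab,np.array(c0),np.array(s),a)
b=fs["top"]["image"][130:250,300:400]; cv2.imwrite("pics/t1.png",cv2.resize(b,(500,600),interpolation=2)[:,:,::-1])
s=fs["scene"]["image"][235:340,285:455]; cv2.imwrite("pics/s1.png",cv2.resize(s,(800,494),interpolation=2)[:,:,::-1])
E
```

```text
top tray [ 0.5    -0.1925] [0.0758 0.2907] 65.26470184326172
top heater [0.5525 0.2433] [0.0989 0.3006] 24.64731216430664
scene tray [ 0.5091 -0.1855] [0.0961 0.2928] 65.2379150390625
scene heater [0.5787 0.2575] [0.1405 0.3036] 24.337736129760742
```

View pics/s1.png

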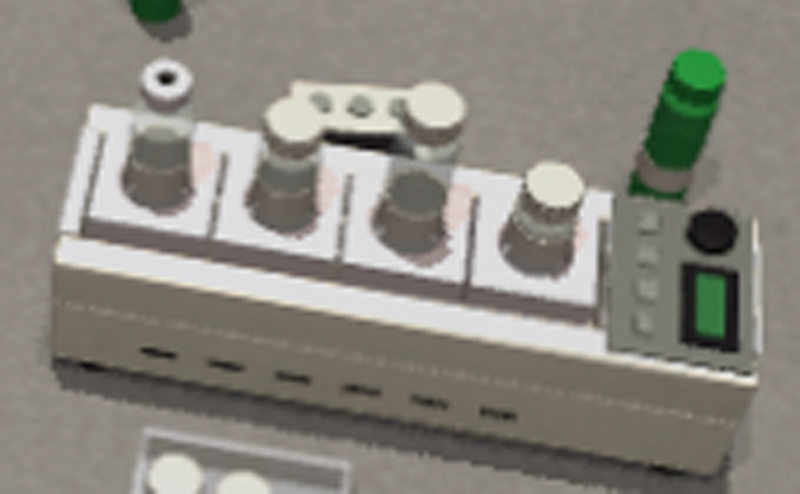

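View pics/t1.png

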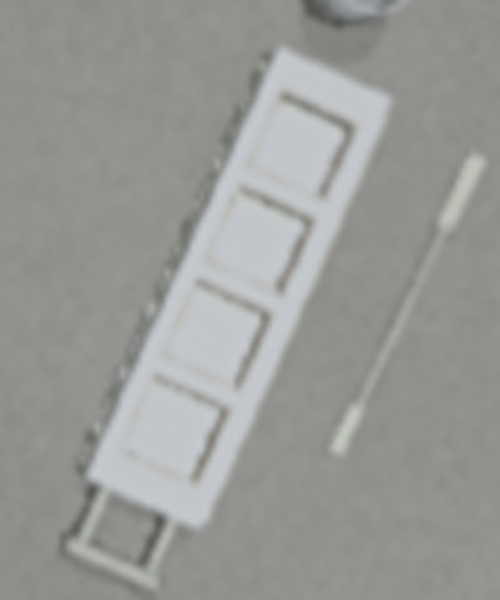

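The scene crop shows, from the panel leftwards, a short (545,215), tall (420,180), medium (285,165) and crimp-capped vial (160,140). In the tray crop the top corners are at (280,45), (392,98), (203,525) and (92,478), with the handle at (120,540).

```bash
cat > plan.py <<'E'
from h import *
import sys
from scipy.spatial.transform import Rotation as Ro
np.set_printoptions(precision=4,suppress=True)
U=np.array([-.402,.916]) # heater +y dir
HC=np.array([.5685,.2203])+.03*U
H=[HC+U*y for y in(.0525,-.0025,-.0575,-.1125)]
T0,TD=np.load("tray.npy") if __import__("os").path.exists("tray.npy") else (None,None)
def orient(row,lean_deg):
    # closing axis y perpendicular to row; body leans by lean towards +row
    r=np.r_[row,0]; y=np.r_[-row[1],row[0],0]   # y = row +90deg
    if y[0]<0: y=-y
    z=np.array([0,0,-1.]); x=np.cross(y,z); M=Ro.from_matrix(np.c_[x,y,z])
    ax=np.cross([0,0,1.],r); return Ro.from_rotvec(ax*np.deg2rad(lean_deg))*M
def go(xy,zg,row,lean):
    """move so grasp point is at xy,zg; prints turn, shift(cm) in current tool frame"""
    s=manip.state(); q=s["tool_rot"]; R=Ro.from_quat([q[1],q[2],q[3],q[0]])
    G=orient(row,lean); p=np.r_[xy,zg]+G.apply([0,0,.002])
    print("turn",(R.inv()*G).as_rotvec(),"shift",R.inv().apply(p-s["tool_pos"])*100,"tcp",p)
E
python3 - <<'E'
from h import *
f=manip.grab_frame("top")
c=np.array([(280,45),(392,98),(203,525),(92,478)])/5+[300,130]-.4
P=np.array([ray(f,p,.028)[:2] for p in c]); print(P, [np.linalg.norm(P[i]-P[i-1]) for i in range(4)])
d=(P[0]+P[1]-P[2]-P[3]); d/=np.linalg.norm(d); print(P.mean(0),d)
m=(P.mean(0)+[.5175,-.2055])/2
np.save("tray.npy",np.array([P.mean(0),d]))
from plan import *
for x in(-.0825,.0825): print(T0+TD*x, px(f,np.r_[T0+TD*x,.012]))
print(HC,H)
go(H[0],.24,U,10)
E
```

```text
[[ 0.64640808 -0.22510932]
 [ 0.61847767 -0.28458605]
 [ 0.39313438 -0.18283455]
 [ 0.41768885 -0.12468216]] [np.float64(0.24979611958951653), np.float64(0.06570836356781636), np.float64(0.2472508153468431), np.float64(0.06312386287134272)]
[ 0.51892724 -0.20430302] [ 0.91353274 -0.4067652 ]
[ 0.4436 -0.1707] [334.8535 215.3664]
[ 0.5943 -0.2379] [359.596  158.9443]
[0.5564 0.2478] [array([0.5353, 0.2959]), array([0.5574, 0.2455]), array([0.5796, 0.1951]), array([0.6017, 0.1447])]
turn [-0.1463 -0.1316 -1.6718] shift [ 59.9839 -74.4415   1.0291] tcp [0.5355 0.2956 0.238 ]
```

apply_moves:
  moves:
    - [[-0.146, -0.132, -1.672], [60.0, -74.4, 1.0], -1]
    - [[-0.146, -0.132, -1.672], [60.0, -74.4, 1.0], -1]
    - [[-0.146, -0.132, -1.672], [60.0, -74.4, 1.0], -1]
    - [[-0.146, -0.132, -1.672], [60.0, -74.4, 1.0], -1]
    - [[-0.146, -0.132, -1.672], [60.0, -74.4, 1.0], -1]
    - [[-0.146, -0.132, -1.672], [60.0, -74.4, 1.0], -1]
    - [[-0.146, -0.132, -1.672], [60.0, -74.4, 1.0], -1]
    - [[-0.146, -0.132, -1.672], [60.0, -74.4, 1.0], -1]
    - [[-0.146, -0.132, -1.672], [60.0, -74.4, 1.0], -1]
    - [[-0.146, -0.132, -1.672], [60.0, -74.4, 1.0], -1]
    - [[-0.146, -0.132, -1.672], [60.0, -74.4, 1.0], -1]
    - [[-0.146, -0.132, -1.672], [60.0, -74.4, 1.0], -1]
    - [[-0.146, -0.132, -1.672], [60.0, -74.4, 1.0], -1]
    - [[-0.146, -0.132, -1.672], [60.0, -74.4, 1.0], -1]
    - [[-0.146, -0.132, -1.672], [60.0, -74.4, 1.0], -1]
    - [[-0.146, -0.132, -1.672], [60.0, -74.4, 1.0], -1]
    - [[-0.146, -0.132, -1.672], [60.0, -74.4, 1.0], -1]
    - [[-0.146, -0.132, -1.672], [60.0, -74.4, 1.0], -1]
    - [[-0.146, -0.132, -1.672], [60.0, -74.4, 1.0], -1]
    - [[-0.146, -0.132, -1.672], [60.0, -74.4, 1.0], -1]

```text
time: 3.3
tool_pos: [0.5364, 0.2994, 0.2369]
tool_rot: [0.072, 0.543, 0.835, -0.048]
contact_force: [-0.1, -0.8, -0.2]
gripper_width: 1.001
grasp_force: 0.0
```

```bash
python3 - <<'E'
from plan import *
s=manip.state(); print(s["time"],s["tool_pos"],s["tool_rot"])
go(H[0],.24,U,10)
go(H[0],.120,U,10)
f=manip.grab_frame("scene"); cv2.imwrite("pics/s2.png",cv2.resize(f["image"][180:340,285:455],(600,565))[:,:,::-1])
E
```

```text
3.3 [0.5364 0.2994 0.2369] [ 0.0722  0.543   0.8353 -0.0478]
turn [-0.0007 -0.0011  0.0045] shift [-0.3285 -0.2429 -0.0606] tcp [0.5355 0.2956 0.238 ]
turn [-0.0007 -0.0011  0.0045] shift [ 1.7427 -0.225  11.7593] tcp [0.5355 0.2956 0.118 ]
```

View pics/s2.png

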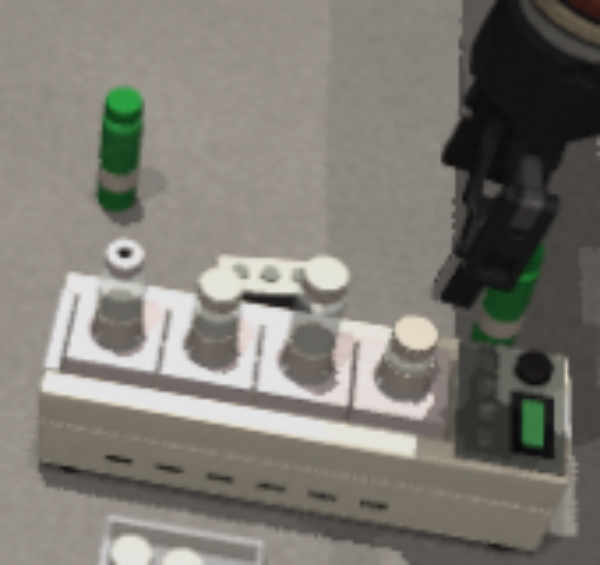

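apply_moves:
  moves:
    - [[0, 0, 0], [0, 0, 0], -1]
    - [[0, 0, 0], [0, 0, 0], -1]
    - [[0, 0, 0], [0.52, 0, 2.96], -1]
    - [[0, 0, 0], [1.04, 0, 5.91], -1]
    - [[0, 0, 0], [1.56, 0, 8.87], -1]
    - [[0, 0, 0], [1.9, 0, 10.8], -1]
    - [[0, 0, 0], [2.08, 0, 11.82], -1]
    - [[0, 0, 0], [2.08, 0, 11.82], -1]
    - [[0, 0, 0], [2.08, 0, 11.82], -1]
    - [[0, 0, 0], [2.08, 0, 11.82], 1]
    - [[0, 0, 0], [2.08, 0, 11.82], 1]
    - [[0, 0, 0], [2.08, 0, 11.82], 1]
    - [[0, 0, 0], [2.08, 0, 11.82], 1]
    - [[0, 0, 0], [2.08, 0, 11.82], 1]
    - [[0, 0, 0], [2.08, 0, 11.82], 1]
    - [[0, 0, 0], [2.08, 0, 11.82], 1]

```text
time: 4.95
tool_pos: [0.5356, 0.2952, 0.119]
tool_rot: [0.073, 0.545, 0.834, -0.048]
contact_force: [-3.5, -1.8, 5.7]
gripper_width: 0.3
grasp_force: 59.0
```

```bash
python3 - <<'E'
from plan import *
go(H[0],.120,U,10)
s=manip.state(); print(s["gripper_width"],s["grasp_force"],s["contact_force"],s["time"])
f=manip.grab_frame("scene"); cv2.imwrite("pics/s3.png",cv2.resize(f["image"][180:340,285:455],(600,565))[:,:,::-1])
E
```

```text
turn [-0.0009  0.0002  0.0002] shift [0.0568 0.0046 0.0918] tcp [0.5355 0.2956 0.118 ]
0.2995344212193317 59.03835117816925 [-3.5135 -1.7683  5.7484] 4.95
```

View pics/s3.png

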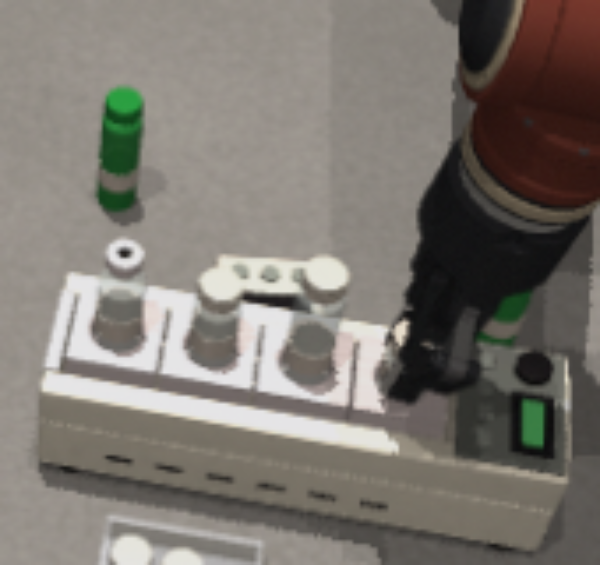

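```bash
python3 - <<'E'
from plan import *
go(T0-.0825*TD,.25,TD,-10)
E
```

```text
turn [-0.1292 -0.0002 -0.7269] shift [-40.6359 -27.1427  -5.9022] tcp [ 0.4439 -0.1709  0.248 ]
```

apply_moves:
  moves:
    - [[0, 0, 0], [-0.26, 0, -1.48], 1]
    - [[0, 0, 0], [-0.78, 0, -4.43], 1]
    - [[0, 0, 0], [-1.5, 0, -8.5], 1]
    - [[0, 0, 0], [-2.26, 0, -12.8], 1]
    - [[-0.032, 0, -0.182], [-11.9, -6.8, -11.1], 1]
    - [[-0.065, 0, -0.363], [-21.4, -13.6, -9.4], 1]
    - [[-0.097, 0, -0.545], [-31.0, -20.4, -7.6], 1]
    - [[-0.129, 0, -0.727], [-40.6, -27.1, -5.9], 1]
    - [[-0.129, 0, -0.727], [-40.6, -27.1, -5.9], 1]
    - [[-0.129, 0, -0.727], [-40.6, -27.1, -5.9], 1]
    - [[-0.129, 0, -0.727], [-40.6, -27.1, -5.9], 1]
    - [[-0.129, 0, -0.727], [-40.6, -27.1, -5.9], 1]
    - [[-0.129, 0, -0.727], [-40.6, -27.1, -5.9], 1]
    - [[-0.129, 0, -0.727], [-40.6, -27.1, -5.9], 1]
    - [[-0.129, 0, -0.727], [-40.6, -27.1, -5.9], 1]
    - [[-0.129, 0, -0.727], [-40.6, -27.1, -5.9], 1]
    - [[-0.129, 0, -0.727], [-40.6, -27.1, -5.9], 1]
    - [[-0.129, 0, -0.727], [-40.6, -27.1, -5.9], 1]

```text
time: 6.8
tool_pos: [0.4447, -0.1691, 0.2472]
tool_rot: [0.085, 0.206, 0.975, -0.018]
contact_force: [0.8, -0.7, -1.0]
gripper_width: 0.301
grasp_force: 59.2
```

```bash
python3 - <<'E'
from plan import *
go(T0-.0825*TD,.25,TD,-10)
go(T0-.0825*TD,.053,TD,-10)
s=manip.state(); print(s["gripper_width"],s["grasp_force"],s["contact_force"],s["time"])
f=manip.grab_frame("scene"); cv2.imwrite("pics/s4.png",cv2.resize(f["image"][80:260,150:400],(800,576))[:,:,::-1])
E
```

```text
turn [0.001  0.0003 0.0027] shift [-0.0144 -0.1943 -0.0851] tcp [ 0.4439 -0.1709  0.248 ]
turn [0.001  0.0003 0.0027] shift [ 3.4118 -0.2037 19.3147] tcp [ 0.4439 -0.1709  0.051 ]
0.3008314405351126 59.18366253376007 [ 0.7552 -0.7191 -0.98  ] 6.8
```

View pics/s4.png

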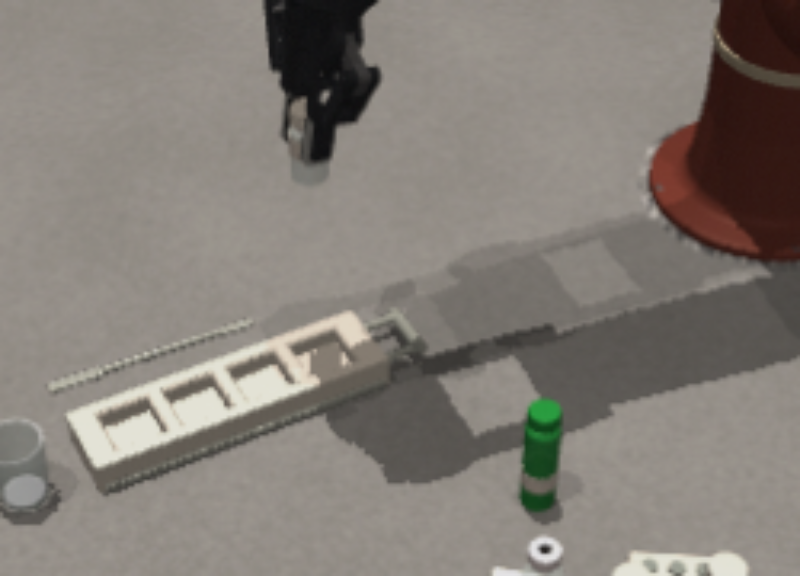

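apply_moves:
  moves:
    - [[0, 0, 0], [0, 0, 0], 1]
    - [[0, 0, 0], [0.69, 0, 3.94], 1]
    - [[0, 0, 0], [1.39, 0, 7.88], 1]
    - [[0, 0, 0], [2.08, 0, 11.82], 1]
    - [[0, 0, 0], [2.69, 0, 15.3], 1]
    - [[0, 0, 0], [3.13, 0, 17.7], 1]
    - [[0, 0, 0], [3.32, 0, 18.8], 1]
    - [[0, 0, 0], [3.37, 0, 19.1], 1]
    - [[0, 0, 0], [3.37, 0, 19.1], 1]
    - [[0, 0, 0], [3.39, 0, 19.2], 1]
    - [[0, 0, 0], [3.39, 0, 19.2], 1]

```text
time: 7.95
tool_pos: [0.4452, -0.1709, 0.0535]
tool_rot: [0.087, 0.207, 0.974, -0.018]
contact_force: [0.1, 0.2, -1.2]
gripper_width: 0.297
grasp_force: 59.2
```

apply_moves:
  moves:
    - [[0, 0, 0], [0.01, 0, 0.05], 1]
    - [[0, 0, 0], [0.02, 0, 0.1], 1]
    - [[0, 0, 0], [0.025, 0, 0.15], 1]
    - [[0, 0, 0], [0.025, 0, 0.15], 1]

```text
time: 8.35
tool_pos: [0.4449, -0.1708, 0.052]
tool_rot: [0.086, 0.207, 0.974, -0.018]
contact_force: [-3.1, 1.0, 7.0]
gripper_width: 0.296
grasp_force: 59.9
```

apply_moves:
  moves:
    - [[0, 0, 0], [0, 0, 0], 0.2]
    - [[0, 0, 0], [0, 0, 0], 0.0]
    - [[0, 0, 0], [0, 0, 0], -0.5]
    - [[0, 0, 0], [0, 0, 0], -1]
    - [[0, 0, 0], [0, 0, 0], -1]
    - [[0, 0, 0], [0, 0, 0], -1]
    - [[0, 0, 0], [0, 0, 0], -1]
    - [[0, 0, 0], [-0.17, 0, -1.0], -1]
    - [[0, 0, 0], [-0.69, 0, -4.0], -1]
    - [[0, 0, 0], [-1.4, 0, -8.0], -1]
    - [[0, 0, 0], [-2.1, 0, -12.0], -1]
    - [[0, 0, 0], [-2.8, 0, -16.0], -1]
    - [[0, 0, 0], [-3.47, 0, -19.7], -1]
    - [[0, 0, 0], [-3.47, 0, -19.7], -1]

```text
time: 9.75
tool_pos: [0.4468, -0.172, 0.2593]
tool_rot: [0.092, 0.207, 0.974, -0.02]
contact_force: [-0.1, -0.6, 1.0]
gripper_width: 1.006
grasp_force: 0.0
```

```bash
python3 - <<'E'
from plan import *
s=manip.state(); print(s["tool_pos"],s["time"])
go(H[1],.255,U,0)
f=manip.grab_frame("scene"); cv2.imwrite("pics/s5.png",cv2.resize(f["image"][80:260,150:400],(800,576))[:,:,::-1])
E
```

```text
[ 0.4468 -0.172   0.2593] 9.75
turn [0.0684 0.18   0.7364] shift [ 6.8545 42.6394 -0.7184] tcp [0.5574 0.2455 0.253 ]
```

View pics/s5.png

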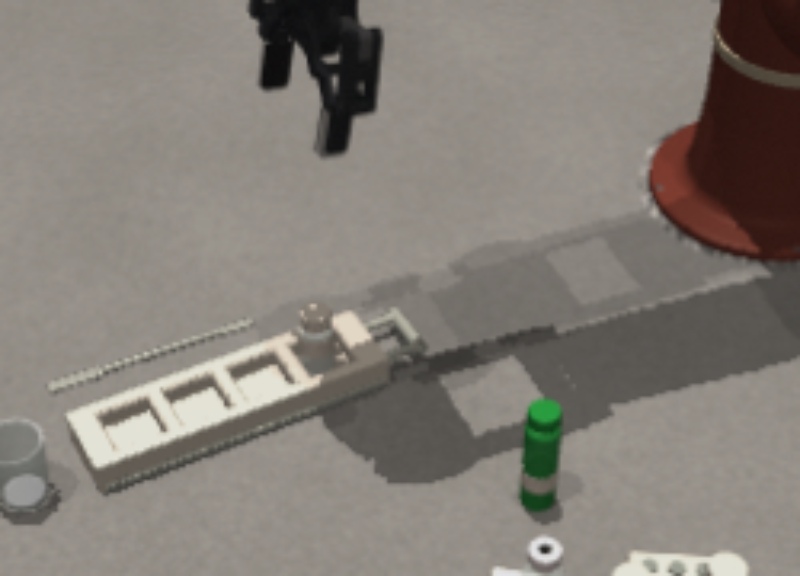

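apply_moves:
  moves:
    - [[0, 0, 0], [0, 0, 0], -1]
    - [[0.017, 0.045, 0.184], [1.7, 10.7, -0.2], -1]
    - [[0.034, 0.09, 0.368], [3.4, 21.3, -0.4], -1]
    - [[0.051, 0.135, 0.552], [5.1, 32.0, -0.5], -1]
    - [[0.068, 0.18, 0.736], [6.9, 42.6, -0.7], -1]
    - [[0.068, 0.18, 0.736], [6.9, 42.6, -0.7], -1]
    - [[0.068, 0.18, 0.736], [6.9, 42.6, -0.7], -1]
    - [[0.068, 0.18, 0.736], [6.9, 42.6, -0.7], -1]
    - [[0.068, 0.18, 0.736], [6.9, 42.6, -0.7], -1]
    - [[0.068, 0.18, 0.736], [6.9, 42.6, -0.7], -1]
    - [[0.068, 0.18, 0.736], [6.9, 42.6, -0.7], -1]
    - [[0.068, 0.18, 0.736], [6.9, 42.6, -0.7], -1]
    - [[0.068, 0.18, 0.736], [6.9, 42.6, -0.7], -1]
    - [[0.068, 0.18, 0.736], [6.9, 42.6, -0.7], -1]
    - [[0.068, 0.18, 0.736], [6.9, 42.6, -0.7], -1]
    - [[0.068, 0.18, 0.736], [6.9, 42.6, -0.7], -1]
    - [[0.068, 0.18, 0.736], [6.9, 42.6, -0.7], -1]
    - [[0.068, 0.18, 0.736], [6.9, 42.6, -0.7], -1]

```text
time: 11.6
tool_pos: [0.5543, 0.2465, 0.2459]
tool_rot: [-0.007, 0.547, 0.837, -0.0]
contact_force: [0.1, 0.3, -0.0]
gripper_width: 1.0
grasp_force: 0.0
```

```bash
python3 - <<'E'
from plan import *
go(H[1],.127,U,0)
E
```

```text
turn [-0.0074 -0.0112 -0.0002] shift [-0.3532  0.3415 12.0815] tcp [0.5574 0.2455 0.125 ]
```

apply_moves:
  moves:
    - [[-0.007, -0.011, 0], [-0.25, 0.34, 0], -1]
    - [[-0.007, -0.011, 0], [-0.25, 0.34, 2], -1]
    - [[-0.007, -0.011, 0], [-0.3, 0.34, 5], -1]
    - [[-0.007, -0.011, 0], [-0.3, 0.34, 8], -1]
    - [[-0.007, -0.011, 0], [-0.35, 0.34, 10.5], -1]
    - [[-0.007, -0.011, 0], [-0.35, 0.34, 11.7], -1]
    - [[-0.007, -0.011, 0], [-0.35, 0.34, 12.1], -1]
    - [[-0.007, -0.011, 0], [-0.35, 0.34, 12.1], -1]
    - [[-0.007, -0.011, 0], [-0.35, 0.34, 12.1], -1]
    - [[-0.007, -0.011, 0], [-0.35, 0.34, 12.1], 1]
    - [[-0.007, -0.011, 0], [-0.35, 0.34, 12.1], 1]
    - [[-0.007, -0.011, 0], [-0.35, 0.34, 12.1], 1]
    - [[-0.007, -0.011, 0], [-0.35, 0.34, 12.1], 1]
    - [[-0.007, -0.011, 0], [-0.35, 0.34, 12.1], 1]
    - [[-0.007, -0.011, 0], [-0.35, 0.34, 12.1], 1]
    - [[-0.007, -0.011, 0], [-0.35, 0.34, 12.1], 1]

```text
time: 13.2
tool_pos: [0.5576, 0.246, 0.1251]
tool_rot: [-0.0, 0.547, 0.837, 0.0]
contact_force: [-0.3, -0.0, 2.8]
gripper_width: 0.312
grasp_force: 54.3
```

```bash
python3 - <<'E'
from plan import *
go(H[1],.127,U,0)
go(T0-.0275*TD,.26,TD,0)
f=manip.grab_frame("scene"); cv2.imwrite("pics/s6.png",cv2.resize(f["image"][180:340,285:455],(600,565))[:,:,::-1])
E
```

```text
turn [-0.0001 -0.0002  0.0004] shift [-0.0391 -0.0318  0.006 ] tcp [0.5574 0.2455 0.125 ]
turn [-0.     -0.0002 -0.7379] shift [-37.6327 -23.5024 -13.2982] tcp [ 0.4938 -0.1931  0.258 ]
```

View pics/s6.png

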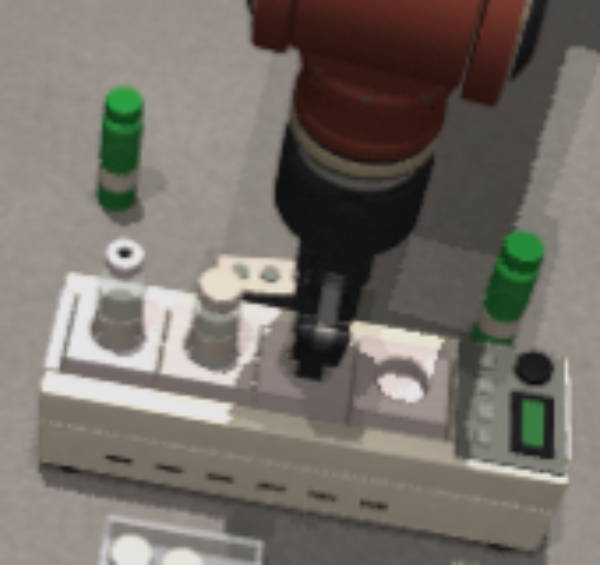

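apply_moves:
  moves:
    - [[0, 0, 0], [0, 0, 0], 1]
    - [[0, 0, 0], [0, 0, -1], 1]
    - [[0, 0, 0], [0, 0, -4], 1]
    - [[0, 0, 0], [0, 0, -8], 1]
    - [[0, 0, 0], [0, 0, -11.5], 1]
    - [[0, 0, 0], [0, 0, -13.3], 1]
    - [[0, 0, -0.12], [-6.3, -3.9, -13.3], 1]
    - [[0, 0, -0.24], [-12.5, -7.8, -13.3], 1]
    - [[0, 0, -0.36], [-18.8, -11.7, -13.3], 1]
    - [[0, 0, -0.48], [-25.0, -15.6, -13.3], 1]
    - [[0, 0, -0.6], [-31.0, -19.4, -13.3], 1]
    - [[0, 0, -0.7], [-35.5, -22.2, -13.3], 1]
    - [[0, 0, -0.738], [-37.6, -23.5, -13.3], 1]
    - [[0, 0, -0.738], [-37.6, -23.5, -13.3], 1]
    - [[0, 0, -0.738], [-37.6, -23.5, -13.3], 1]
    - [[0, 0, -0.738], [-37.6, -23.5, -13.3], 1]
    - [[0, 0, -0.738], [-37.6, -23.5, -13.3], 1]
    - [[0, 0, -0.738], [-37.6, -23.5, -13.3], 1]
    - [[0, 0, -0.738], [-37.6, -23.5, -13.3], 1]
    - [[0, 0, -0.738], [-37.6, -23.5, -13.3], 1]

```text
time: 15.25
tool_pos: [0.4938, -0.1917, 0.2576]
tool_rot: [-0.0, 0.207, 0.978, -0.0]
contact_force: [0.4, -0.8, -0.8]
gripper_width: 0.307
grasp_force: 54.1
```

```bash
python3 - <<'E'
from plan import *
go(T0-.0275*TD,.0621,TD,0)
E
```

```text
turn [-0.0003 -0.0008  0.002 ] shift [-0.0779 -0.1215 19.7525] tcp [ 0.4938 -0.1931  0.0601]
```

apply_moves:
  moves:
    - [[0, 0, 0], [0, 0, 1], 1]
    - [[0, 0, 0], [0, 0, 5], 1]
    - [[0, 0, 0], [0, 0, 9], 1]
    - [[0, 0, 0], [0, 0, 13], 1]
    - [[0, 0, 0], [0, 0, 16.5], 1]
    - [[0, 0, 0], [0, 0, 18.5], 1]
    - [[0, 0, 0], [0, 0, 19.4], 1]
    - [[0, 0, 0], [0, 0, 19.7], 1]
    - [[0, 0, 0], [0, 0, 19.7], 1]
    - [[0, 0, 0], [0, 0, 19.8], 1]
    - [[0, 0, 0], [0, 0, 19.85], 1]
    - [[0, 0, 0], [0, 0, 19.9], 1]
    - [[0, 0, 0], [0, 0, 19.9], 1]

```text
time: 16.55
tool_pos: [0.4936, -0.193, 0.0592]
tool_rot: [0.0, 0.208, 0.978, -0.0]
contact_force: [-1.0, 0.5, -0.1]
gripper_width: 0.308
grasp_force: 54.1
```

apply_moves:
  moves:
    - [[0, 0, 0], [0, 0, 0.04], 1]
    - [[0, 0, 0], [0, 0, 0.08], 1]
    - [[0, 0, 0], [0, 0, 0.12], 1]
    - [[0, 0, 0], [0, 0, 0.12], 1]

```text
time: 16.95
tool_pos: [0.4935, -0.193, 0.0581]
tool_rot: [-0.0, 0.208, 0.978, -0.0]
contact_force: [-2.4, 0.8, 5.5]
gripper_width: 0.31
grasp_force: 54.3
```

apply_moves:
  moves:
    - [[0, 0, 0], [0, 0, 0], 0.2]
    - [[0, 0, 0], [0, 0, 0], 0.0]
    - [[0, 0, 0], [0, 0, 0], -0.5]
    - [[0, 0, 0], [0, 0, 0], -1]
    - [[0, 0, 0], [0, 0, 0], -1]
    - [[0, 0, 0], [0, 0, 0], -1]
    - [[0, 0, 0], [0, 0, 0], -1]
    - [[0, 0, 0], [0, 0, -1], -1]
    - [[0, 0, 0], [0, 0, -4], -1]
    - [[0, 0, 0], [0, 0, -8], -1]
    - [[0, 0, 0], [0, 0, -12], -1]
    - [[0, 0, 0], [0, 0, -16], -1]
    - [[0, 0, 0], [0, 0, -19], -1]
    - [[0, 0, 0], [0, 0, -20], -1]
    - [[0, 0, 0], [0, 0, -20], -1]
    - [[0, 0, 0], [0, 0, -20], -1]
    - [[0, 0, 0], [0, 0, -20], -1]

```text
time: 18.65
tool_pos: [0.4925, -0.1923, 0.2547]
tool_rot: [-0.002, 0.208, 0.978, 0.001]
contact_force: [0.5, 0.6, -0.7]
gripper_width: 1.0
grasp_force: 0.0
```

```bash
python3 - <<'E'
from plan import *
go(H[2],.255,U,-5)
f=manip.grab_frame("scene"); cv2.imwrite("pics/s7.png",cv2.resize(f["image"][80:260,150:400],(800,576))[:,:,::-1])
E
```

```text
turn [-0.0341  0.0784  0.7378] shift [ 7.8164 38.946   0.2126] tcp [0.5795 0.1953 0.253 ]
```

View pics/s7.png

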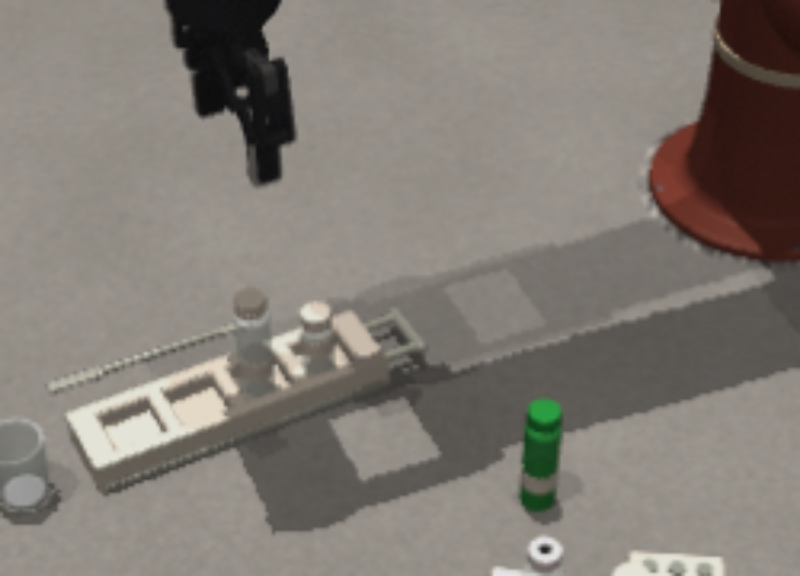

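The tall vial stands upright in pocket 2 at (252,340), next to the short one at (316,335). The third vial is next.

apply_moves:
  moves:
    - [[-0.008, 0.02, 0.12], [1.3, 6.5, 0], -1]
    - [[-0.012, 0.03, 0.24], [2.6, 13, 0.1], -1]
    - [[-0.017, 0.04, 0.36], [3.9, 19.5, 0.1], -1]
    - [[-0.023, 0.05, 0.48], [5.2, 26, 0.2], -1]
    - [[-0.03, 0.065, 0.62], [6.6, 33, 0.2], -1]
    - [[-0.034, 0.078, 0.738], [7.8, 38.9, 0.2], -1]
    - [[-0.034, 0.078, 0.738], [7.8, 38.9, 0.2], -1]
    - [[-0.034, 0.078, 0.738], [7.8, 38.9, 0.2], -1]
    - [[-0.034, 0.078, 0.738], [7.8, 38.9, 0.2], -1]
    - [[-0.034, 0.078, 0.738], [7.8, 38.9, 0.2], -1]
    - [[-0.034, 0.078, 0.738], [7.8, 38.9, 0.2], -1]
    - [[-0.034, 0.078, 0.738], [7.8, 38.9, 0.2], -1]
    - [[-0.034, 0.078, 0.738], [7.8, 38.9, 0.2], -1]
    - [[-0.034, 0.078, 0.738], [7.8, 38.9, 0.2], -1]
    - [[-0.034, 0.078, 0.738], [7.8, 38.9, 0.2], -1]

```text
time: 20.2
tool_pos: [0.5805, 0.1937, 0.2556]
tool_rot: [-0.034, 0.547, 0.836, 0.024]
contact_force: [-0.0, 0.5, -0.1]
gripper_width: 1.001
grasp_force: 0.0
```

```bash
python3 - <<'E'
from plan import *
go(H[2],.123,U,-5)
E
```

```text
turn [ 0.0031  0.0041 -0.0008] shift [-0.9301 -0.0719 13.424 ] tcp [0.5795 0.1953 0.121 ]
```

apply_moves:
  moves:
    - [[0.003, 0.004, 0], [0.1, -0.07, 1], -1]
    - [[0.003, 0.004, 0], [-0.2, -0.07, 4.5], -1]
    - [[0.003, 0.004, 0], [-0.5, -0.07, 8], -1]
    - [[0.003, 0.004, 0], [-0.75, -0.07, 11.3], -1]
    - [[0.003, 0.004, 0], [-0.9, -0.07, 13], -1]
    - [[0.003, 0.004, 0], [-0.93, -0.07, 13.4], -1]
    - [[0.003, 0.004, 0], [-0.93, -0.07, 13.4], -1]
    - [[0.003, 0.004, 0], [-0.93, -0.07, 13.4], -1]
    - [[0.003, 0.004, 0], [-0.93, -0.07, 13.4], 1]
    - [[0.003, 0.004, 0], [-0.93, -0.07, 13.4], 1]
    - [[0.003, 0.004, 0], [-0.93, -0.07, 13.4], 1]
    - [[0.003, 0.004, 0], [-0.93, -0.07, 13.4], 1]
    - [[0.003, 0.004, 0], [-0.93, -0.07, 13.4], 1]
    - [[0.003, 0.004, 0], [-0.93, -0.07, 13.4], 1]
    - [[0.003, 0.004, 0], [-0.93, -0.07, 13.4], 1]
    - [[0.003, 0.004, 0], [-0.93, -0.07, 13.4], 1]

```text
time: 21.8
tool_pos: [0.5798, 0.1959, 0.1217]
tool_rot: [-0.036, 0.546, 0.836, 0.024]
contact_force: [-0.2, 0.7, 4.5]
gripper_width: 0.304
grasp_force: 59.1
```

```bash
python3 - <<'E'
from plan import *
go(H[2],.123,U,-5)
go(H[2],.255,U,-5)
go(T0+.0275*TD,.255,TD,5)
E
```

```text
turn [0.0006 0.0002 0.0001] shift [-0.05   -0.0502  0.0636] tcp [0.5795 0.1953 0.121 ]
turn [0.0006 0.0002 0.0001] shift [  1.0982  -0.0418 -13.0863] tcp [0.5795 0.1953 0.253 ]
turn [ 0.0649  0.0004 -0.7354] shift [-34.9386 -19.8073 -16.2457] tcp [ 0.5439 -0.2154  0.253 ]
```

apply_moves:
  moves:
    - [[0, 0, 0], [0.1, 0, -1], 1]
    - [[0, 0, 0], [0.35, 0, -4], 1]
    - [[0, 0, 0], [0.7, 0, -8], 1]
    - [[0, 0, 0], [1.0, 0, -11.8], 1]
    - [[0, 0, 0], [1.1, 0, -13.1], 1]
    - [[0.01, 0, -0.12], [-4.8, -3.3, -13.6], 1]
    - [[0.02, 0, -0.24], [-10.8, -6.5, -14.1], 1]
    - [[0.03, 0, -0.36], [-16.8, -9.8, -14.7], 1]
    - [[0.042, 0, -0.48], [-22.8, -13, -15.2], 1]
    - [[0.053, 0, -0.6], [-28.8, -16.4, -15.7], 1]
    - [[0.06, 0, -0.69], [-33, -18.7, -16.1], 1]
    - [[0.065, 0, -0.735], [-34.9, -19.8, -16.2], 1]
    - [[0.065, 0, -0.735], [-34.9, -19.8, -16.2], 1]
    - [[0.065, 0, -0.735], [-34.9, -19.8, -16.2], 1]
    - [[0.065, 0, -0.735], [-34.9, -19.8, -16.2], 1]
    - [[0.065, 0, -0.735], [-34.9, -19.8, -16.2], 1]
    - [[0.065, 0, -0.735], [-34.9, -19.8, -16.2], 1]
    - [[0.065, 0, -0.735], [-34.9, -19.8, -16.2], 1]
    - [[0.065, 0, -0.735], [-34.9, -19.8, -16.2], 1]

```text
time: 23.7
tool_pos: [0.5438, -0.2139, 0.2522]
tool_rot: [-0.043, 0.207, 0.977, 0.009]
contact_force: [0.4, -0.4, 0.1]
gripper_width: 0.301
grasp_force: 60.7
```

```bash
python3 - <<'E'
from plan import *
go(T0+.0275*TD,.0587,TD,5)
E
```

```text
turn [-0.0008 -0.0003  0.0013] shift [-1.781  -0.1251 19.4653] tcp [ 0.5439 -0.2154  0.0567]
```

apply_moves:
  moves:
    - [[0, 0, 0], [-0.1, 0, 1], 1]
    - [[0, 0, 0], [-0.45, 0, 5], 1]
    - [[0, 0, 0], [-0.8, 0, 9], 1]
    - [[0, 0, 0], [-1.2, 0, 13], 1]
    - [[0, 0, 0], [-1.5, 0, 16.5], 1]
    - [[0, 0, 0], [-1.68, 0, 18.5], 1]
    - [[0, 0, 0], [-1.75, 0, 19.2], 1]
    - [[0, 0, 0], [-1.78, 0, 19.5], 1]
    - [[0, 0, 0], [-1.78, 0, 19.5], 1]
    - [[0, 0, 0], [-1.78, 0, 19.55], 1]
    - [[0, 0, 0], [-1.79, 0, 19.6], 1]
    - [[0, 0, 0], [-1.79, 0, 19.65], 1]
    - [[0, 0, 0], [-1.79, 0, 19.65], 1]

```text
time: 25.0
tool_pos: [0.5443, -0.2155, 0.0552]
tool_rot: [-0.043, 0.208, 0.977, 0.009]
contact_force: [0.9, -0.6, -1.6]
gripper_width: 0.301
grasp_force: 60.7
```

apply_moves:
  moves:
    - [[0, 0, 0], [0, 0, 0.04], 1]
    - [[0, 0, 0], [-0.01, 0, 0.08], 1]
    - [[0, 0, 0], [-0.01, 0, 0.12], 1]
    - [[0, 0, 0], [-0.01, 0, 0.12], 1]

```text
time: 25.4
tool_pos: [0.5443, -0.2156, 0.0547]
tool_rot: [-0.043, 0.208, 0.977, 0.009]
contact_force: [-2.7, 1.4, 6.3]
gripper_width: 0.304
grasp_force: 61.0
```

Contact with the floor at the expected height; release and rise.

apply_moves:
  moves:
    - [[0, 0, 0], [0, 0, 0], 0.2]
    - [[0, 0, 0], [0, 0, 0], 0.0]
    - [[0, 0, 0], [0, 0, 0], -0.5]
    - [[0, 0, 0], [0, 0, 0], -1]
    - [[0, 0, 0], [0, 0, 0], -1]
    - [[0, 0, 0], [0, 0, 0], -1]
    - [[0, 0, 0], [0, 0, 0], -1]
    - [[0, 0, 0], [0.1, 0, -1], -1]
    - [[0, 0, 0], [0.35, 0, -4], -1]
    - [[0, 0, 0], [0.7, 0, -8], -1]
    - [[0, 0, 0], [1.05, 0, -12], -1]
    - [[0, 0, 0], [1.4, 0, -16], -1]
    - [[0, 0, 0], [1.65, 0, -19], -1]
    - [[0, 0, 0], [1.75, 0, -20], -1]
    - [[0, 0, 0], [1.75, 0, -20], -1]
    - [[0, 0, 0], [1.75, 0, -20], -1]
    - [[0, 0, 0], [1.75, 0, -20], -1]

```text
time: 27.1
tool_pos: [0.5431, -0.2148, 0.2514]
tool_rot: [-0.045, 0.208, 0.977, 0.009]
contact_force: [-0.2, 0.2, -0.1]
gripper_width: 0.998
grasp_force: 0.0
```

```bash
python3 - <<'E'
from plan import *
go(H[3],.255,U,0)
f=manip.grab_frame("scene"); cv2.imwrite("pics/s8.png",cv2.resize(f["image"][80:260,150:400],(800,576))[:,:,::-1])
E
```

```text
turn [-0.0344 -0.088   0.7374] shift [ 9.2665 35.2183  0.6858] tcp [0.6017 0.1447 0.253 ]
```

View pics/s8.png

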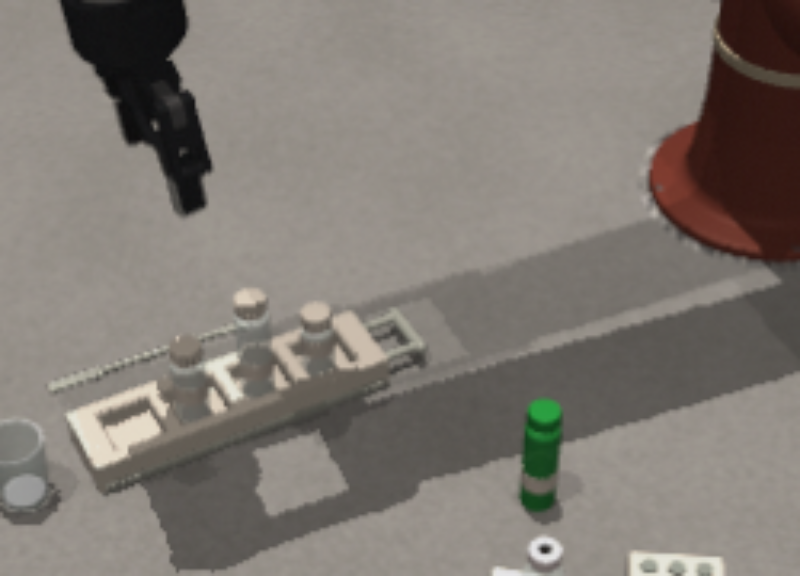

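apply_moves:
  moves:
    - [[-0.006, -0.015, 0.12], [1.5, 5.9, 0.1], -1]
    - [[-0.012, -0.03, 0.24], [3.0, 11.8, 0.2], -1]
    - [[-0.017, -0.044, 0.36], [4.6, 17.6, 0.3], -1]
    - [[-0.023, -0.06, 0.48], [6.2, 23.5, 0.5], -1]
    - [[-0.03, -0.075, 0.62], [7.8, 29.5, 0.6], -1]
    - [[-0.034, -0.088, 0.737], [9.3, 35.2, 0.7], -1]
    - [[-0.034, -0.088, 0.737], [9.3, 35.2, 0.7], -1]
    - [[-0.034, -0.088, 0.737], [9.3, 35.2, 0.7], -1]
    - [[-0.034, -0.088, 0.737], [9.3, 35.2, 0.7], -1]
    - [[-0.034, -0.088, 0.737], [9.3, 35.2, 0.7], -1]
    - [[-0.034, -0.088, 0.737], [9.3, 35.2, 0.7], -1]
    - [[-0.034, -0.088, 0.737], [9.3, 35.2, 0.7], -1]
    - [[-0.034, -0.088, 0.737], [9.3, 35.2, 0.7], -1]
    - [[-0.034, -0.088, 0.737], [9.3, 35.2, 0.7], -1]
    - [[-0.034, -0.088, 0.737], [9.3, 35.2, 0.7], -1]

```text
time: 28.65
tool_pos: [0.6024, 0.1437, 0.2553]
tool_rot: [0.002, 0.547, 0.837, 0.0]
contact_force: [0.0, 0.8, 0.2]
gripper_width: 1.001
grasp_force: 0.0
```

```bash
python3 - <<'E'
from plan import *
go(H[3],.120,U,0)
E
```

```text
turn [ 0.0026  0.0039 -0.0002] shift [ 0.1747 -0.0577 13.7314] tcp [0.6017 0.1447 0.118 ]
```

apply_moves:
  moves:
    - [[0.003, 0.004, 0], [0.12, -0.06, 1], -1]
    - [[0.003, 0.004, 0], [0.13, -0.06, 4.5], -1]
    - [[0.003, 0.004, 0], [0.15, -0.06, 8], -1]
    - [[0.003, 0.004, 0], [0.17, -0.06, 11.5], -1]
    - [[0.003, 0.004, 0], [0.17, -0.06, 13.3], -1]
    - [[0.003, 0.004, 0], [0.17, -0.06, 13.7], -1]
    - [[0.003, 0.004, 0], [0.17, -0.06, 13.7], -1]
    - [[0.003, 0.004, 0], [0.17, -0.06, 13.7], -1]
    - [[0.003, 0.004, 0], [0.17, -0.06, 13.7], 1]
    - [[0.003, 0.004, 0], [0.17, -0.06, 13.7], 1]
    - [[0.003, 0.004, 0], [0.17, -0.06, 13.7], 1]
    - [[0.003, 0.004, 0], [0.17, -0.06, 13.7], 1]
    - [[0.003, 0.004, 0], [0.17, -0.06, 13.7], 1]
    - [[0.003, 0.004, 0], [0.17, -0.06, 13.7], 1]
    - [[0.003, 0.004, 0], [0.17, -0.06, 13.7], 1]
    - [[0.003, 0.004, 0], [0.17, -0.06, 13.7], 1]

```text
time: 30.25
tool_pos: [0.602, 0.1452, 0.1188]
tool_rot: [0.0, 0.547, 0.837, 0.0]
contact_force: [0.3, 0.1, 4.1]
gripper_width: 0.309
grasp_force: 58.9
```

```bash
python3 - <<'E'
from plan import *
go(H[3],.120,U,0)
go(T0+.0825*TD,.255,TD,0)
E
```

```text
turn [0.0004 0.0001 0.0004] shift [-0.0263 -0.0485  0.0836] tcp [0.6017 0.1447 0.118 ]
turn [ 0.0003  0.0003 -0.7379] shift [-34.7596 -16.1072 -13.417 ] tcp [ 0.5943 -0.2379  0.253 ]
```

apply_moves:
  moves:
    - [[0, 0, 0], [0, 0, -1], 1]
    - [[0, 0, 0], [0, 0, -4], 1]
    - [[0, 0, 0], [0, 0, -8], 1]
    - [[0, 0, 0], [0, 0, -12], 1]
    - [[0, 0, 0], [0, 0, -13.4], 1]
    - [[0, 0, -0.12], [-5.8, -2.7, -13.4], 1]
    - [[0, 0, -0.24], [-11.6, -5.4, -13.4], 1]
    - [[0, 0, -0.36], [-17.4, -8.1, -13.4], 1]
    - [[0, 0, -0.48], [-23.2, -10.8, -13.4], 1]
    - [[0, 0, -0.6], [-28.5, -13.2, -13.4], 1]
    - [[0, 0, -0.7], [-32.8, -15.2, -13.4], 1]
    - [[0, 0, -0.738], [-34.8, -16.1, -13.4], 1]
    - [[0, 0, -0.738], [-34.8, -16.1, -13.4], 1]
    - [[0, 0, -0.738], [-34.8, -16.1, -13.4], 1]
    - [[0, 0, -0.738], [-34.8, -16.1, -13.4], 1]
    - [[0, 0, -0.738], [-34.8, -16.1, -13.4], 1]
    - [[0, 0, -0.738], [-34.8, -16.1, -13.4], 1]
    - [[0, 0, -0.738], [-34.8, -16.1, -13.4], 1]
    - [[0, 0, -0.738], [-34.8, -16.1, -13.4], 1]

```text
time: 32.15
tool_pos: [0.5944, -0.2374, 0.2524]
tool_rot: [-0.0, 0.207, 0.978, -0.0]
contact_force: [0.3, -0.1, -1.8]
gripper_width: 0.31
grasp_force: 60.8
```

```bash
python3 - <<'E'
from plan import *
go(T0+.0825*TD,.0558,TD,0)
E
```

```text
turn [-0.0003 -0.0003  0.0013] shift [-0.0137 -0.0439 19.8571] tcp [ 0.5943 -0.2379  0.0538]
```

apply_moves:
  moves:
    - [[0, 0, 0], [0, 0, 1], 1]
    - [[0, 0, 0], [0, 0, 5], 1]
    - [[0, 0, 0], [0, 0, 9], 1]
    - [[0, 0, 0], [0, 0, 13], 1]
    - [[0, 0, 0], [0, 0, 16.7], 1]
    - [[0, 0, 0], [0, 0, 18.8], 1]
    - [[0, 0, 0], [0, 0, 19.6], 1]
    - [[0, 0, 0], [0, 0, 19.85], 1]
    - [[0, 0, 0], [0, 0, 19.85], 1]
    - [[0, 0, 0], [0, 0, 19.9], 1]
    - [[0, 0, 0], [0, 0, 19.95], 1]
    - [[0, 0, 0], [0, 0, 20.0], 1]
    - [[0, 0, 0], [0, 0, 20.0], 1]

```text
time: 33.45
tool_pos: [0.5943, -0.2384, 0.0527]
tool_rot: [0.0, 0.208, 0.978, -0.0]
contact_force: [0.6, 0.5, -1.1]
gripper_width: 0.304
grasp_force: 61.3
```

apply_moves:
  moves:
    - [[0, 0, 0], [0, 0, 0.04], 1]
    - [[0, 0, 0], [0, 0, 0.08], 1]
    - [[0, 0, 0], [0, 0, 0.12], 1]
    - [[0, 0, 0], [0, 0, 0.12], 1]

```text
time: 33.85
tool_pos: [0.5943, -0.2384, 0.0519]
tool_rot: [-0.0, 0.208, 0.978, -0.0]
contact_force: [-3.5, 1.2, 4.6]
gripper_width: 0.309
grasp_force: 61.3
```

apply_moves:
  moves:
    - [[0, 0, 0], [0, 0, 0], 0.2]
    - [[0, 0, 0], [0, 0, 0], 0.0]
    - [[0, 0, 0], [0, 0, 0], -0.5]
    - [[0, 0, 0], [0, 0, 0], -1]
    - [[0, 0, 0], [0, 0, 0], -1]
    - [[0, 0, 0], [0, 0, 0], -1]
    - [[0, 0, 0], [0, 0, 0], -1]
    - [[0, 0, 0], [0, 0, -1], -1]
    - [[0, 0, 0], [0, 0, -4], -1]
    - [[0, 0, 0], [0, 0, -8], -1]
    - [[0, 0, 0], [0, 0, -12], -1]
    - [[0, 0, 0], [0, 0, -16], -1]
    - [[0, 0, 0], [0, 0, -19], -1]
    - [[0, 0, 0], [0, 0, -20], -1]
    - [[0, 0, 0], [0, 0, -20], -1]
    - [[0, 0, 0], [0, 0, -20], -1]
    - [[0, 0, 0], [0, 0, -20], -1]

```text
time: 35.55
tool_pos: [0.5932, -0.2377, 0.2479]
tool_rot: [-0.003, 0.208, 0.978, 0.001]
contact_force: [-0.4, -0.8, 0.2]
gripper_width: 1.0
grasp_force: 0.0
```

```bash
python3 - <<'E'
from plan import *
f=manip.grab_frame("scene"); cv2.imwrite("pics/s9.png",cv2.resize(f["image"][80:340,150:460],(715,600))[:,:,::-1])
E
```

```text
(no output)
```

View pics/s9.png

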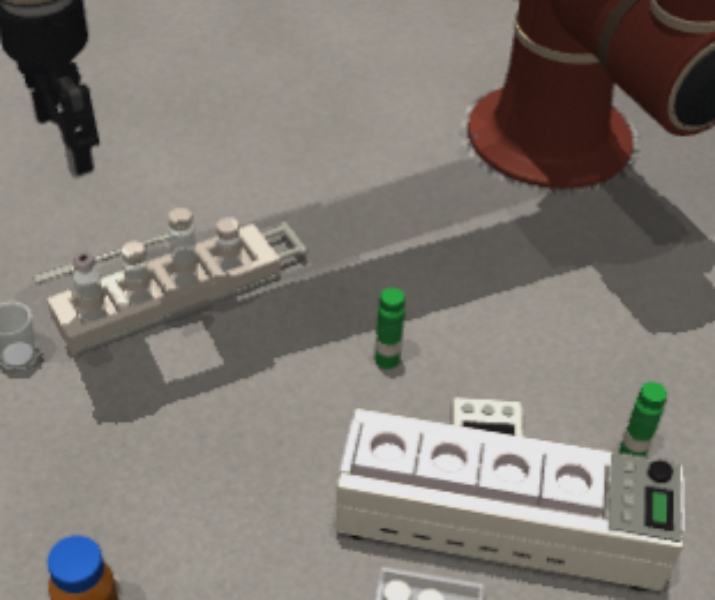

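All four vials stand upright in the tray at (228,245), (182,250), (135,275) and (87,290), in order from the handle. The heater is empty and the green look-alikes have not moved.

```bash
python3 -c "
from plant import manip; print(manip.job_done())"
```

```text
the job is handed in; nothing more can be done
None
```

All four vials are upright in the tray pockets in their original order (short, tall, medium, crimp-capped from the handle), and I handed the job in at about 36 s on the robot's clock.

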